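Unlock the arbor press and hold a valve spring compressed

TASK

The small green arbor press is key-locked, with a valve spring standing under its ram: take the red-headed key from its wooden block, push it fully into the lock on top of the press, turn it clockwise to its stop and leave it in. Then, with the fingers on the black handle, bring the press lever down until the spring's retainer washer is 10 mm down its stem (within 2 mm, and never squash the spring solid), and finish while still holding the lever down there, so that I can fit the clip. Leave the hammer, the jar and the clip beside the press where they are.

Things in the scene. Friction and masses are not known exactly. Their poses are not given: they have to be found in the camera images.
- press: Green arbor press bolted to the bench; origin at the centre of its base's underside on the bench, +x to its back (away from the robot at yaw 0), +y to its left, z up. Base 190 x 110 x 18 mm. Head 131 x 60 mm, 115 to 175 mm up. Ram 30 mm in front of the origin, lock on the head 30 mm behind it, lever on the right (-y) side.
- lever: Press lever, a 12 mm bar hinged about the press's y axis; origin on the hinge, 145 mm up and 45 mm right (-y) of the press origin. At rest it points to the press's front, 0.60 rad above level, and its axes are parallel to the press's; the handle end swings down, 1.15 rad at most. Springs back up when let go. While locked it stops after 0.1 rad.
- lever_grip (a point): Middle of the lever's black handle, a round bar 23 mm thick and 69 mm long along the lever, 165 mm from the hinge; moves with the lever, axes as lever. 238 mm above the bench at rest (handle's end 260), about 129 mm at the wanted 10 mm. Can be pinched or pushed down from above: about 2 N to start, 7.5 N at 10 mm (6 to 9 N at 8 to 12 mm).
- retainer (a joint): Travel of the spring retainer (dark steel washer 32 mm across on top of the coil spring, 80 mm above the bench at rest), in m: 0 at rest, grows as the ram pushes it down, wanted 0.010, spring solid at 0.016. Spring 4 N per mm.
- lock_slot (a point): Centre of the key slot's mouth on the top face of the brass lock cylinder, 224 mm above the bench, in a 45 mm steel guard ring that ends level with it; x along the slot's long side, z up. Turns with the cylinder. Slot 16.4 x 7.4 mm, 20.5 mm deep, chamfered.
- lock (a joint): Turn of the lock cylinder in rad, growing clockwise seen from above: 0 to 0.25 at the start (locked: a steel tongue on it stands under the ram's collar), 1.35 at the stop (tongue clear beyond 1.0). Light friction, no spring.
- key: Steel key with flat red head, 40 g; origin at the centre of the blade's tip, z up the key, x along the wide side. Blade 14 (x) x 5 (y) x 22 mm, tip slightly narrowed; then a shoulder 20 x 10 x 8 mm, 1.5 mm clear when the tip is home; red head 32 (x) x 10 (y) mm, 30 to 58 mm above the tip. Both ways round alike. Starts upright in the block, tip 11.5 mm above the bench.
- key_tip (a point): Centre of the key blade's tip (same point and axes as key).
- key_block: Wooden block fixed on the bench, 32 mm high, 48 mm wide (y), from 22 mm behind to 78 mm ahead (+x) of its origin; the key stands in a slot over the origin, long side along x. Four short punches stand in the other end, 45 to 64 mm from the key, up to 22 mm above the block.
- hammer: Hammer with wooden handle, 234 x 103 x 25 mm, loose on the bench to the right of the press; to be left alone.
- pink_jar: Black-lidded glass jar of pink pigment, 58 mm across, 86 mm high, loose on the bench to the left of the press; to be left alone.
- clip: Open steel retaining clip, 24 mm across, 4 mm thick, loose on the bench in front and to the left of the press; to be left alone.
- ram: Ram, 20 mm square steel bar with two short legs below and a collar on top, driven by the lever by rack and pinion: 20 mm down per rad of lever swing. Its legs meet the retainer after 4 mm (0.20 rad), so 10 mm of retainer travel comes at 0.70 rad of swing, lever about level (0.10 rad below). Origin at the legs' lower end, 84 mm up at rest.
Things that resemble listed ones, but are neither listed nor needed, are in the scene too. There is more than one size of the key; the one meant has the size given above.

How it is judged:
By the outcome, as a careful person would: the job done as asked, in the order asked, and still so for the second after the job is handed in, while the arm keeps its last pose, push and grip.
It also fails if it takes over 72 s, if anything falls off the work surface, if the arm or the gripper's body presses on something with over 40 N, if the wrist force passes 120 N, or if a joint passes its speed limit or range.

ROBOT

A 6-joint arm with a two-finger parallel gripper is mounted at the origin on a cart in front of the work surface, level with it; the furniture and walls round the work are solid. World frame = base frame: x ahead of the robot, y to its left, z up, the work surface at z = 0. Lengths are in m, angles in rad, forces in N, time in s.
With the tool pointing down it reaches from about 0.35 to 0.775 m from the base axis. Payload 5.5 kg.
Tool frame: the origin (TCP) lies on the mounting face of the last link; the fingertips stand 173 mm ahead of it and the grasp point (between the pads) lies 155 mm ahead of it; z points along the fingers, y is the line along which they close (so a half turn about z gives the same grasp; the last joint's range is limited). The gripper opens to 85 mm and grips with 20 to 120 N. Pads are 22 mm wide; open, the fingers measure 114 mm over their backs; the gripper's body (76 mm by 85 mm) begins 54 mm behind the grasp point. The pads swing forward as they close: fully open they stand 13 mm farther back than shut.
Start: joints at [-1.334, 0.313, 0.046, 1.304, 0, 1.431], TCP at [0.212, -0.535, 0.405] pointing down, gripper open.
Joint ranges: [-2.76, 2.76], [-0.86, 1.69], [-1.03, 1.26], [-2.2, 2.34], [-1.47, 1.5], [-3.14, 3.14]. Speed limits (rad/s): [2.57, 2.57, 3.14, 3.14, 3.14, 3.14].

INTERFACE

Orientations are given as a unit quaternion [x, y, z, w].
In Python, from workcell import observe, read_camera, finish_job gives the robot as it stands. The module is installed in compiled form; this text tells all that it offers.
- The arm moves only by the tool send_rows, never from a script. Its argument "commands" is a list of rows, each an object with "xyz": the shift along the tool's x, y, z in units of 50 mm (1.0 is 50 mm), a list of three; "yaw": the turn about the tool's z in units of 8 degrees (1.0 is 8 degrees); "jaw": the finger opening in mm, from 0 to 85.4. In form: [{"xyz": [dx, dy, dz], "yaw": yaw, "jaw": jaw}, ...]. A call has 1 to 20 rows; each row is the pose to reach, as a shift and turn from the pose commanded when the call began, along the tool's axes at that moment; what a row does not reach only later rows make up. A row lasts 1/10 s, in which the tool goes at most 50 mm and 8.59 degrees, less where a joint would pass 70% of its speed; a pose out of reach is approached as far as the arm can. A call with a gripper value outside its range is refused whole. The fingers move at their own pace and stop on an object; the grip force is fixed at half the most. Time passes only in rows, so rows that repeat a pose let the fingers close. It gives the time, the measured TCP pose, the force, the opening and the grip force at its end, in the units of the state.
- observe(): the state, without advancing time (a new reading comes with each control period).
- read_camera(name): name is "side" or "top"; returns a dict with "frame" (480x640x3 uint8, red, green, blue), "fx", "fy", "cx", "cy" (pixels), "xyz" and "orientation" of the camera in the world. Camera axes: x right, y down, z forward; pixel columns grow to the right and rows downward; lengths in m; the calibration is good to about 2 mm. A picture is of the moment at which its call begins. There is no depth.
- finish_job(): hands the job in; it is judged then, once.
The state is a dict: "time": time; "joints": joint angles; "joint_vel": joint speeds; "joint_efforts": joint torques, N m; "eef_pos": TCP position; "orientation": TCP orientation; "force": force on the tool from outside, world axes, zero at the start; "wrist_torque": the same for the moment, N m; "width": opening from 0.0 (shut) to 1.0 (fully open); "gripper_force": force on a finger pad.
Only numpy, scipy, OpenCV 4.12 (cv2) and the standard library are available. Lean on these libraries where they do the work, as an engineer would, in place of code of your own. Each camera call takes 0.05 s, during which the arm holds its last target. There are 200 camera calls.

## Working session

There is one attempt and no reset: what is moved stays moved. The work goes in short steps, Python scripts to look and compute and a tool call to move; the robot and the scene stay as the last step left them, time stands still between calls to the robot, and variables do not carry over. Pictures are saved under pics/ and viewed, at most 10 in all, crops included, and the job is handed in when it is done.

Besides the shell and the picture viewer there is one more tool, called as name([rows], argument=value, ...), one row to a line, values as JSON. send_rows: Moves the arm, as the interface text tells. Its arguments: {"type":"object","properties":{"commands":{"type":"array"}},"required":["commands"]}

```bash
mkdir -p pics; cat > h.py <<'E'
import numpy as np, cv2
from scipy.spatial.transform import Rotation as R
from workcell import observe, read_camera, finish_job
def ray(c,u,v):
    d=R.from_quat(c['orientation']).apply([(u-c['cx'])/c['fx'],(v-c['cy'])/c['fy'],1]); return np.array(c['xyz']),d
def onz(c,u,v,z):
    o,d=ray(c,u,v); return o+d*(z-o[2])/d[2]
def proj(c,p):
    q=R.from_quat(c['orientation']).inv().apply(np.array(p)-c['xyz']); return np.array([c['fx']*q[0]/q[2]+c['cx'],c['fy']*q[1]/q[2]+c['cy']])
def tri(c1,p1,c2,p2):
    o1,d1=ray(c1,*p1);o2,d2=ray(c2,*p2)
    t=np.linalg.lstsq(np.c_[d1,-d2],o2-o1,rcond=None)[0]
    a=o1+d1*t[0];b=o2+d2*t[1]; return (a+b)/2,np.linalg.norm(a-b)
def save(n,f): cv2.imwrite('pics/'+n,f[:,:,::-1])
def totool(dp):
    s=observe(); return R.from_quat(s['orientation']).inv().apply(dp)/0.05
E
python3 - <<'E'
from h import *
for n in('top','side'):
    c=read_camera(n);save(n+'0.png',c['frame']);print(n,c['fx'],c['cx'],c['cy'],c['xyz'],R.from_quat(c['orientation']).as_matrix().round(3).tolist())
s=observe();print(s['time'],s['eef_pos'],R.from_quat(s['orientation']).as_matrix().round(3).tolist(),s['force'])
E
```

```text
top 433.5751769590633 324.6760936360399 232.94512720476195 [0.43876365 0.05857523 0.98673476] [[-0.028, -0.993, 0.112], [-0.999, 0.031, 0.029], [-0.032, -0.111, -0.993]]
side 531.759780494797 315.0158622931796 236.36327374658495 [ 0.32874989 -0.70847317  0.62880554] [[0.967, -0.141, 0.214], [-0.256, -0.476, 0.842], [-0.017, -0.868, -0.496]]
0.1 [ 0.21152851 -0.53450546  0.40389684] [[0.93, 0.368, -0.0], [0.368, -0.93, 0.002], [0.0, -0.002, -1.0]] [0.81325078 0.03611548 0.86086068]
```

View pics/top0.png

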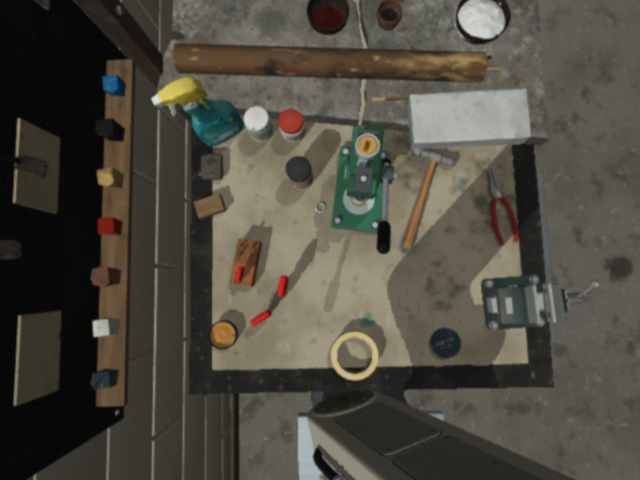

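View pics/side0.png

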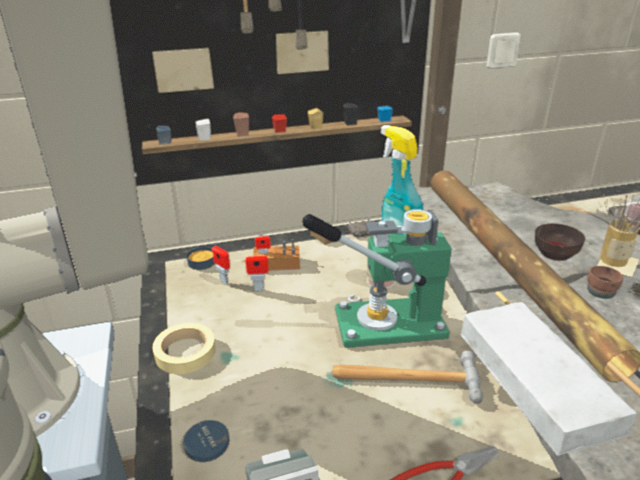

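Top view: red heads at (238,272) in the wooden block with punches, plus decoys at (282,285) and (261,318). Side view: (262,243) in the block, decoys at (221,258) and (256,264). The red cube on the shelf and the red-lidded jar aren't keys. I choose the one in the block with punches and check it in a close crop.

```bash
python3 - <<'E'
from h import *
t=read_camera('top');s=read_camera('side')
a=cv2.resize(t['frame'][225:335,210:310],(400,440),interpolation=cv2.INTER_CUBIC)
b=cv2.resize(s['frame'][225:299,200:306],(400,280),interpolation=cv2.INTER_CUBIC)
im=np.zeros((600,800,3),np.uint8);im[:440,:400]=a;im[:280,400:]=b
b2=cv2.resize(s['frame'][195:275,355:455],(400,320),interpolation=cv2.INTER_CUBIC);im[280:600,400:]=b2
a2=cv2.resize(t['frame'][125:165,340:400],(240,160),interpolation=cv2.INTER_CUBIC);im[440:600,:240]=a2
save('crop1.png',im)
for n,c in(('t',t),('s',s)):
    h=cv2.cvtColor(c['frame'],cv2.COLOR_RGB2HSV)
    m=((h[...,0]<5)|(h[...,0]>174))&(h[...,1]>190)&(h[...,2]>90)
    k,l,st,ce=cv2.connectedComponentsWithStats(m.astype(np.uint8))
    for i in range(1,k):
        if st[i,4]>25:
            pts=np.argwhere(l==i)[:,::-1].astype(np.int32)
            print(n,st[i],ce[i].round(1),[np.round(x,1) for x in cv2.minAreaRect(pts)])
E
```

```text
t [ 98 218  16  16 223] [105.2 225.4] [array([105.5, 225.5]), array([15., 15.]), np.float64(90.0)]
t [236 267   6  15  62] [238.4 274.1] [array([238.4, 274. ]), array([ 4.5, 14.2]), np.float64(6.3)]
t [278 277   9  19 111] [281.7 286.1] [array([281.8, 286.1]), array([ 5.9, 19. ]), np.float64(11.3)]
t [251 311  19  14 104] [260.  317.8] [array([259.9, 317.9]), array([ 5.3, 20. ]), np.float64(56.3)]
s [273 115  12   6  53] [278.3 117.1] [array([278.5, 117.5]), array([ 5., 11.]), np.float64(90.0)]
s [255 237  15  11 133] [262.5 242.2] [array([262., 242.]), array([10., 14.]), np.float64(90.0)]
s [213 247  16  22 219] [221.1 257.5] [array([220.7, 257.5]), array([22.3, 13.9]), np.float64(82.9)]
s [246 256  22  18 308] [256.9 264.6] [array([256.7, 264.5]), array([16. , 21.1]), np.float64(86.6)]
s [397 463  43  17 150] [421.2 468.9] [array([417.7, 470. ]), array([ 6.1, 44.2]), np.float64(73.7)]
```

View pics/crop1.png

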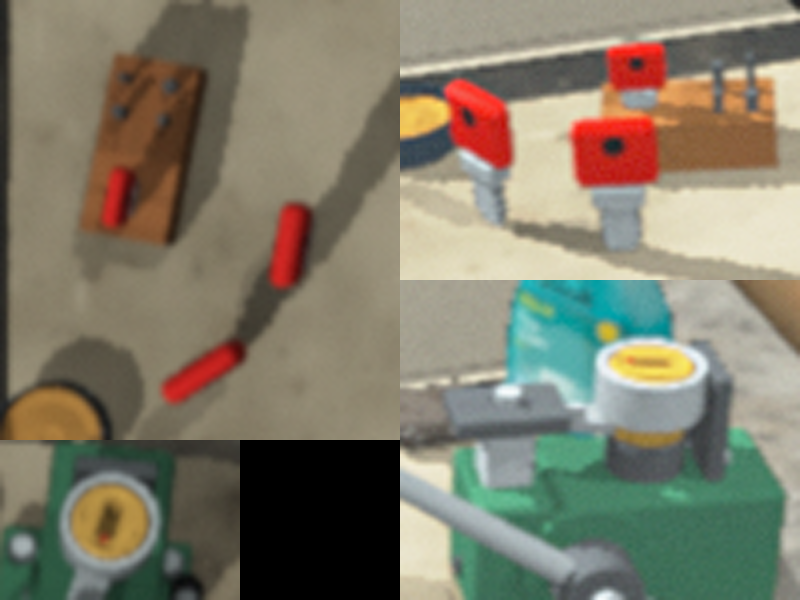

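The block key's head is visibly smaller than the decoys' (in the crop: (637,67) against (480,125) and (615,150)), and it stands in the block with the punches, so that's the choice. The lock's brass face is near top (367,145), with the slot roughly along the press.

```bash
python3 - <<'E'
from h import *
t=read_camera('top');s=read_camera('side')
H=lambda c:cv2.cvtColor(c['frame'],cv2.COLOR_RGB2HSV).astype(int)
def big(m,box):
    x0,y0,x1,y1=box;z=np.zeros(m.shape,np.uint8);z[y0:y1,x0:x1]=m[y0:y1,x0:x1]
    k,l,st,ce=cv2.connectedComponentsWithStats(z);i=1+np.argmax(st[1:,4]);return l==i
def rect(c,m,z,nm):
    pts=np.argwhere(m)[:,::-1]; w=np.array([onz(c,u,v,z)[:2] for u,v in pts],np.float32)
    r=cv2.minAreaRect(w*1000);print(nm,'c',np.round(r[0],1),'size',np.round(r[1],1),'ang',round(r[2],1),'mean',(w.mean(0)*1000).round(1),len(pts));return w
h=H(t);hs=H(s)
red=lambda h:((h[...,0]<6)|(h[...,0]>173))&(h[...,1]>180)&(h[...,2]>80)
rm=big(red(h),(225,255,250,290));rect(t,rm,.0695,'keyhead top')
rs=big(red(hs),(245,230,275,255))
ct=np.argwhere(rm)[:,::-1].mean(0);cs=np.argwhere(rs)[:,::-1].mean(0);print('key tri',tri(t,ct,s,cs))
wood=(h[...,0]>4)&(h[...,0]<17)&(h[...,1]>110)&(h[...,2]>60)
wm=big(wood|rm,(225,235,265,290));wm=cv2.morphologyEx(wm.astype(np.uint8),cv2.MORPH_CLOSE,np.ones((7,7)))>0;rect(t,wm,.032,'block')
yl=(h[...,0]>15)&(h[...,0]<32)&(h[...,1]>110)&(h[...,2]>110)
ym=big(yl,(350,130,385,160));w=rect(t,ym,.224,'brass');
hull=cv2.convexHull(np.argwhere(ym)[:,::-1].astype(np.int32));(x,y),rr=cv2.minEnclosingCircle(hull);print('brass circ',x,y,rr,onz(t,x,y,.224),cv2.fitEllipse(hull))
hm=np.zeros(ym.shape,np.uint8);cv2.fillConvexPoly(hm,hull,1);hm=cv2.erode(hm,np.ones((3,3)))
dk=(hm>0)&~ym;print('slot px',np.argwhere(dk)[:,::-1].mean(0));
if dk.sum()>4:
  w=rect(t,dk,.224,'slot');vv=np.linalg.svd(w-w.mean(0))[2][0];print('slot dir deg',np.degrees(np.arctan2(vv[1],vv[0])))
ysm=big((hs[...,0]>15)&(hs[...,0]<32)&(hs[...,1]>100)&(hs[...,2]>110),(395,205,440,226))
hull2=cv2.convexHull(np.argwhere(ysm)[:,::-1].astype(np.int32));e=cv2.fitEllipse(hull2);print(e,onz(s,*e[0],.224),'tri',tri(t,(x,y),s,e[0]))
gr=(h[...,0]>60)&(h[...,0]<95)&(h[...,1]>100)
gm=big(gr,(325,115,400,240));rect(t,gm,.018,'green@18')
print('handle')
bk=(h[...,2]<45);bm=big(bk,(372,215,395,256));rect(t,bm,.24,'handle')
for r in range(228,255,3):print(r,np.where(bm[r])[0][[0,-1]] if bm[r].any() else 0,end=' ')
print(proj(t,[.4,.0,.0]))
E
```

```text
keyhead top c [460.9 270.5] size [11.1 30.4] ang 79.2 mean [460.9 270.5] 74
key tri (array([0.46156372, 0.2737789 , 0.05488721]), np.float64(0.0007101292937652217))
block c [488.4 265.2] size [50.2 99.9] ang 78.8 mean [487.7 265.3] 992
brass c [ 6.828e+02 -6.000e-01] size [31.1 32.5] ang 43.6 mean [ 6.828e+02 -4.000e-01] 234
brass circ 367.0 145.0 9.219644546508789 [ 6.82411511e-01 -1.88943074e-04  2.24000000e-01] ((367.0381164550781, 144.9205322265625), (17.878074645996094, 18.327560424804688), 76.2621078491211)
slot px [366.6 145.4]
slot c [6.812e+02 6.000e-01] size [ 6.3 17. ] ang 69.9 mean [6.817e+02 6.000e-01] 30
slot dir deg 162.18001
((417.6566467285156, 215.6425323486328), (8.573123931884766, 19.91925048828125), 94.88153076171875) [ 0.68211948 -0.00293713  0.224     ] tri (array([ 6.83141713e-01, -3.79199287e-04,  2.22494538e-01]), np.float64(0.0004943246106125205))
green@18 c [6.734e+02 4.000e-01] size [106.6 239.2] ang 81.7 mean [646.    8.5] 2059
handle
handle c [514.  -20.2] size [20.6 53.9] ang 87.5 mean [513.5 -20.8] 354
228 [378 389] 231 [378 389] 234 [378 389] 237 [378 389] 240 [378 389] 243 [378 389] 246 [377 389] 249 [378 388] 252 [381 385] [365.34227941 298.20261336]
```

Measured against the description:
- **Key:** the head at (461, 270) mm and the block agree with each other. Block size is 50x100 and its yaw is about -11°.
- **Lock:** about (683, 0) mm. The triangulated height of 222.5 mm is close to the 224 mm given.
- **Slot:** direction is about -18°.

Next, the press yaw and the first move.

```bash
cat >> h.py <<'E'
def plan(g,yaw):
    "g: world grasp point, yaw deg of tool x -> shift units, yaw units"
    s=observe();M=R.from_quat(s['orientation']).as_matrix()
    d=M.T@(np.array(g)+[0,0,.155]-s['eef_pos'])/.05
    y0=np.degrees(np.arctan2(M[1,0],M[0,0]));dy=(y0-yaw+180)%360-180
    print('xyz',d.round(3),'yaw',round(dy/8,3),'now grasp',(np.array(s['eef_pos'])+.155*M[:,2]).round(4),'yaw',y0.round(2),'tiltz',M[:,2].round(4),'t',s['time'],'F',np.round(s['force'],1),'w',s['width'],s['gripper_force'])
E
python3 - <<'E'
from h import *
t=read_camera('top');h=cv2.cvtColor(t['frame'],cv2.COLOR_RGB2HSV).astype(int)
gr=(h[...,0]>60)&(h[...,0]<95)&(h[...,1]>100)
L=[];
for v in range(185,225,2):
    u=np.where(gr[v,325:400])[0]; L.append(onz(t,325+u[0],v,.018)[:2])
L=np.array(L);p=np.polyfit(L[:,0],L[:,1],1);print('left edge yaw',np.degrees(np.arctan(p[0])),np.std(L[:,1]-np.polyval(p,L[:,0])))
F=[]
for u in range(340,372,2):
    v=np.where(gr[:240,u])[0]; F.append(onz(t,u,v[-1]+.5,.018)[:2])
F=np.array(F);p=np.polyfit(F[:,1],F[:,0],1);print('front edge yaw',-np.degrees(np.arctan(p[0])),np.std(F[:,0]-np.polyval(p,F[:,1])),F.mean(0))
plan([.461,.2705,.249],168.8)
E
```

```text
left edge yaw 0.1341869511668582 0.005742658975357827
front edge yaw -8.594594830030797 0.0006165821580762183 [0.55507954 0.01836021]
xyz [ 10.564 -13.138   0.015] yaw -18.401 now grasp [ 0.2115 -0.5346  0.2495] yaw 21.59 tiltz [-1.e-04  4.e-04 -1.e+00] t 0.35 F [ 0.1 -0.5  0.1] w 0.9979891311615728 0.0
```

send_rows([
  {"xyz": [0.53, -0.66, 0], "yaw": -0.92, "jaw": 50},
  {"xyz": [1.06, -1.31, 0], "yaw": -1.84, "jaw": 50},
  {"xyz": [1.58, -1.97, 0], "yaw": -2.76, "jaw": 50},
  {"xyz": [2.11, -2.63, 0], "yaw": -3.68, "jaw": 50},
  {"xyz": [2.64, -3.28, 0], "yaw": -4.6, "jaw": 50},
  {"xyz": [3.17, -3.94, 0], "yaw": -5.52, "jaw": 50},
  {"xyz": [3.7, -4.6, 0], "yaw": -6.44, "jaw": 50},
  {"xyz": [4.23, -5.26, 0], "yaw": -7.36, "jaw": 50},
  {"xyz": [4.75, -5.91, 0], "yaw": -8.28, "jaw": 50},
  {"xyz": [5.28, -6.57, 0], "yaw": -9.2, "jaw": 50},
  {"xyz": [5.81, -7.23, 0], "yaw": -10.12, "jaw": 50},
  {"xyz": [6.34, -7.88, 0], "yaw": -11.04, "jaw": 50},
  {"xyz": [6.87, -8.54, 0], "yaw": -11.96, "jaw": 50},
  {"xyz": [7.4, -9.2, 0], "yaw": -12.88, "jaw": 50},
  {"xyz": [7.92, -9.85, 0], "yaw": -13.8, "jaw": 50},
  {"xyz": [8.45, -10.51, 0], "yaw": -14.72, "jaw": 50},
  {"xyz": [8.98, -11.17, 0], "yaw": -15.64, "jaw": 50},
  {"xyz": [9.51, -11.83, 0], "yaw": -16.56, "jaw": 50},
  {"xyz": [10.04, -12.48, 0], "yaw": -17.48, "jaw": 50},
  {"xyz": [10.56, -13.14, 0], "yaw": -18.4, "jaw": 50},
])

```text
time: 2.35
eef_pos: [0.461, 0.2724, 0.4047]
orientation: [0.095, 0.995, -0.0, 0.0]
force: [0.3, -1.2, -0.1]
width: 0.582
gripper_force: 0.0
```

```bash
python3 - <<'E'
from h import *
plan([.461,.2705,.0605],168.8);plan([.461,.2705,.0605],168.8);print(np.round(observe()['joints'],3))
E
```

```text
xyz [-0.006 -0.037  3.784] yaw 0.039 now grasp [0.461  0.2724 0.2497] yaw 169.11 tiltz [ 5.e-04 -1.e-04 -1.e+00] t 2.35 F [ 0.3 -1.2 -0.1] w 0.5821886503033998 0.0
xyz [-0.006 -0.037  3.784] yaw 0.039 now grasp [0.461  0.2724 0.2497] yaw 169.11 tiltz [ 5.e-04 -1.e-04 -1.e+00] t 2.35 F [ 0.3 -1.2 -0.1] w 0.5821886503033998 0.0
[ 0.384  0.236 -0.058  1.277 -0.     0.574]
```

send_rows([
  {"xyz": [0, 0, 0.5], "yaw": 0, "jaw": 40},
  {"xyz": [0, 0, 1.0], "yaw": 0, "jaw": 40},
  {"xyz": [0, 0, 1.5], "yaw": 0, "jaw": 40},
  {"xyz": [0, 0, 2.0], "yaw": 0, "jaw": 40},
  {"xyz": [0, 0, 2.5], "yaw": 0, "jaw": 40},
  {"xyz": [0, 0, 3.0], "yaw": 0, "jaw": 40},
  {"xyz": [0, 0, 3.4], "yaw": 0, "jaw": 40},
  {"xyz": [0, 0, 3.65], "yaw": 0, "jaw": 40},
  {"xyz": [0, 0, 3.77], "yaw": 0, "jaw": 40},
  {"xyz": [0, 0, 3.77], "yaw": 0, "jaw": 40},
  {"xyz": [0, 0, 3.77], "yaw": 0, "jaw": 40},
])

```text
time: 3.45
eef_pos: [0.4612, 0.2707, 0.217]
orientation: [0.098, 0.995, 0.0, 0.001]
force: [-0.6, -0.2, 0.1]
width: 0.465
gripper_force: 0.0
```

```bash
python3 - <<'E'
from h import *
plan([.461,.2705,.0605],168.8)
a=read_camera('top')['frame'][225:305,200:300];b=read_camera('side')['frame'][180:290,200:320]
im=np.zeros((400,800,3),np.uint8);im[:320,:400]=cv2.resize(a,(400,320),interpolation=2);im[:366,400:]=cv2.resize(b,(400,366),interpolation=2);save('pre.png',im)
E
```

```text
xyz [ 0.004 -0.004  0.029] yaw -0.001 now grasp [0.4614 0.2707 0.062 ] yaw 168.79 tiltz [ 1.3e-03  4.0e-04 -1.0e+00] t 3.45 F [-0.6 -0.2  0.1] w 0.46528813920894624 0.0
```

View pics/pre.png

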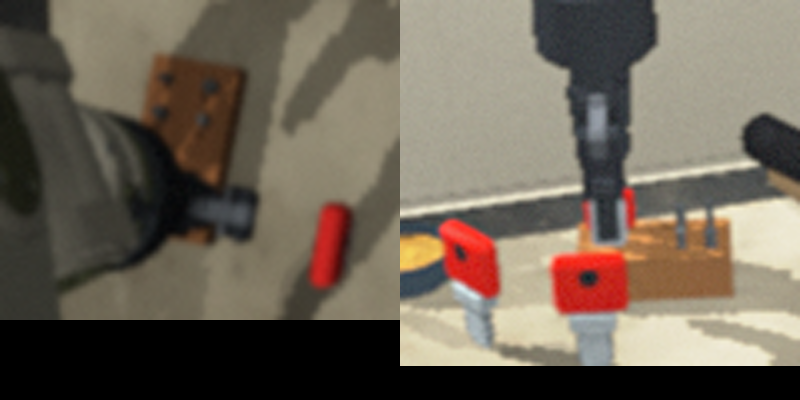

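The crop shows the fingers straddling the block key's head, with the near pad at side-crop (608,210), centred on the head. I close here.

send_rows([
  {"xyz": [0, 0, 0], "yaw": 0, "jaw": 20},
  {"xyz": [0, 0, 0], "yaw": 0, "jaw": 10},
  {"xyz": [0, 0, 0], "yaw": 0, "jaw": 0},
  {"xyz": [0, 0, 0], "yaw": 0, "jaw": 0},
  {"xyz": [0, 0, 0], "yaw": 0, "jaw": 0},
  {"xyz": [0, 0, 0], "yaw": 0, "jaw": 0},
  {"xyz": [0, 0, 0], "yaw": 0, "jaw": 0},
  {"xyz": [0, 0, 0], "yaw": 0, "jaw": 0},
])

```text
time: 4.35
eef_pos: [0.4611, 0.2707, 0.2167]
orientation: [0.098, 0.995, 0.0, 0.0]
force: [-0.7, 1.0, 5.1]
width: 0.106
gripper_force: 60.7
```

```bash
python3 - <<'E'
from h import *
plan([.683,0,.2735+.03],162)
E
```

```text
xyz [-5.411 -4.444 -4.833] yaw 0.849 now grasp [0.4612 0.2708 0.0617] yaw 168.79 tiltz [ 1.e-03  6.e-04 -1.e+00] t 4.35 F [-0.7  1.   5.1] w 0.10642759638844447 60.657691955566406
```

send_rows([
  {"xyz": [0, 0, -0.15], "yaw": 0, "jaw": 0},
  {"xyz": [0, 0, -0.4], "yaw": 0, "jaw": 0},
  {"xyz": [0, 0, -0.9], "yaw": 0, "jaw": 0},
  {"xyz": [0, 0, -1.5], "yaw": 0, "jaw": 0},
  {"xyz": [0, 0, -2.1], "yaw": 0, "jaw": 0},
  {"xyz": [0, 0, -2.7], "yaw": 0, "jaw": 0},
  {"xyz": [0, 0, -3.3], "yaw": 0, "jaw": 0},
  {"xyz": [0, 0, -3.9], "yaw": 0, "jaw": 0},
  {"xyz": [0, 0, -4.5], "yaw": 0, "jaw": 0},
  {"xyz": [0, 0, -4.97], "yaw": 0, "jaw": 0},
  {"xyz": [0, 0, -4.97], "yaw": 0, "jaw": 0},
  {"xyz": [0, 0, -4.97], "yaw": 0, "jaw": 0},
])

```text
time: 5.55
eef_pos: [0.4606, 0.2702, 0.4651]
orientation: [0.098, 0.995, -0.0, 0.0]
force: [-0.3, -0.7, 0.2]
width: 0.105
gripper_force: 60.0
```

```bash
cat > slot.py <<'E'
from h import *
def slot(t):
    # darkness-weighted second moments inside the brass face, rectified to 0.25 mm/px in the plane z=.224
    c=np.array([.683,0.]);S=.012;N=96
    src=np.float32([proj(t,[c[0]+dx*S,c[1]+dy*S,.224]) for dx,dy in((-1,-1),(1,-1),(1,1),(-1,1))])
    M=cv2.getPerspectiveTransform(src,np.float32([[0,0],[N,0],[N,N],[0,N]]))
    w=cv2.warpPerspective(t['frame'],M,(N,N),flags=cv2.INTER_CUBIC)[...,0].astype(float)
    yy,xx=np.mgrid[:N,:N];r=np.hypot(xx-48,yy-48)
    d=np.clip(np.percentile(w[r<44],70)-25-w,0,None)*(r<44)
    X=np.c_[xx.ravel(),yy.ravel()]*.25-12;W=d.ravel()/d.sum();m=W@X;C=(X-m).T@((X-m)*W[:,None])
    e,v=np.linalg.eigh(C);return c*1000+m,np.degrees(np.arctan(v[1,1]/v[0,1])),np.sqrt(12*e)
if __name__=='__main__':
    t=[read_camera('top') for _ in range(3)];print([slot(a) for a in t])
    save('slot.png',cv2.resize(t[0]['frame'][130:160,350:385],(700,600),interpolation=cv2.INTER_CUBIC))
    s=read_camera('side');h=cv2.cvtColor(s['frame'],cv2.COLOR_RGB2HSV).astype(int)
    m=((h[...,0]<6)|(h[...,0]>173))&(h[...,1]>150)&(h[...,2]>80);m[:, :150]=0;m[250:]=0
    k,l,st,ce=cv2.connectedComponentsWithStats(m.astype(np.uint8));print([(st[i].tolist(),ce[i].round(1)) for i in range(1,k) if st[i,4]>30])
    plan([.683,0,.2735+.03],162)
E
python3 slot.py
```

```text
[(array([6.82713883e+02, 4.09343148e-01]), np.float64(-18.4684210469651), array([ 7.64506689, 14.31831335])), (array([6.82703473e+02, 4.09060687e-01]), np.float64(-18.153103643277845), array([ 7.67465833, 14.37656864])), (array([6.82689867e+02, 4.14409770e-01]), np.float64(-17.94851541073738), array([ 7.62147063, 14.35202699]))]
[([272, 114, 15, 18, 227], array([279.2, 122. ])), ([212, 246, 12, 4, 33], array([216.6, 247.9]))]
xyz [-5.417 -4.437  0.092] yaw 0.848 now grasp [0.4601 0.2701 0.3083] yaw 168.78 tiltz [-0.0025 -0.0014 -1.    ] t 5.75 F [-0.3  0.4 -0.1] w 0.10528771677778322 59.97020065784454
```

View pics/slot.png

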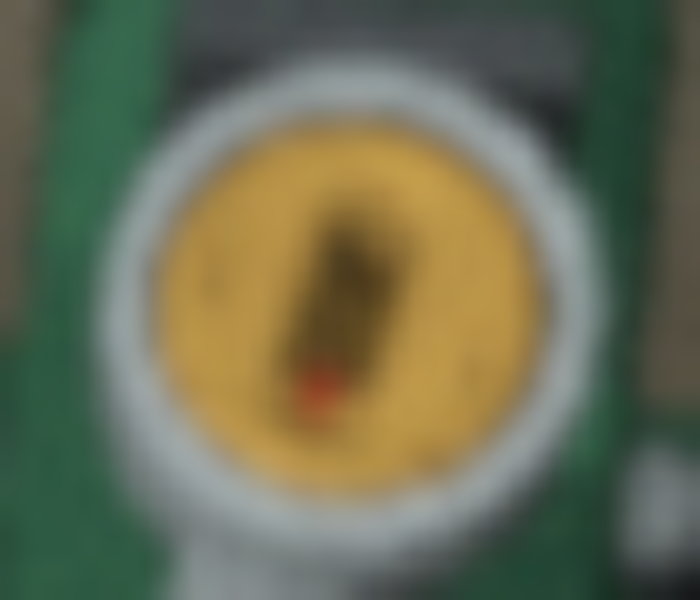

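The slot in the enlarged crop is a dark bar from (320,395), with a red mark at its front end, to (365,215). That puts its centre at (682.7, 0.4) mm and its direction at about -18°. Moving over it.

send_rows([
  {"xyz": [-0.36, -0.3, 0], "yaw": 0, "jaw": 0},
  {"xyz": [-0.77, -0.63, 0], "yaw": 0.1, "jaw": 0},
  {"xyz": [-1.24, -1.02, 0], "yaw": 0.2, "jaw": 0},
  {"xyz": [-1.7, -1.4, 0], "yaw": 0.3, "jaw": 0},
  {"xyz": [-2.17, -1.78, 0], "yaw": 0.4, "jaw": 0},
  {"xyz": [-2.63, -2.16, 0], "yaw": 0.5, "jaw": 0},
  {"xyz": [-3.1, -2.54, 0], "yaw": 0.6, "jaw": 0},
  {"xyz": [-3.56, -2.92, 0], "yaw": 0.7, "jaw": 0},
  {"xyz": [-4.03, -3.3, 0], "yaw": 0.8, "jaw": 0},
  {"xyz": [-4.5, -3.68, 0], "yaw": 0.86, "jaw": 0},
  {"xyz": [-4.9, -4.02, 0], "yaw": 0.86, "jaw": 0},
  {"xyz": [-5.2, -4.27, 0], "yaw": 0.86, "jaw": 0},
  {"xyz": [-5.41, -4.43, 0.1], "yaw": 0.86, "jaw": 0},
  {"xyz": [-5.41, -4.43, 0.3], "yaw": 0.86, "jaw": 0},
  {"xyz": [-5.41, -4.43, 0.4], "yaw": 0.86, "jaw": 0},
  {"xyz": [-5.41, -4.43, 0.4], "yaw": 0.86, "jaw": 0},
  {"xyz": [-5.41, -4.43, 0.4], "yaw": 0.86, "jaw": 0},
  {"xyz": [-5.41, -4.43, 0.4], "yaw": 0.86, "jaw": 0},
])

```text
time: 7.55
eef_pos: [0.6827, 0.0014, 0.4455]
orientation: [0.157, 0.988, -0.0, 0.0]
force: [-0.5, -0.2, -0.5]
width: 0.106
gripper_force: 60.0
```

```bash
python3 - <<'E'
from h import *
s=read_camera('side')
save('hover.png',cv2.resize(s['frame'][150:240,365:465],(660,594),interpolation=cv2.INTER_CUBIC))
plan([.6827,.0003,.2742],161.9)
for z in(0,.022,.03):
  M=R.from_quat(observe()['orientation']).as_matrix();p=observe()['eef_pos']+M[:,2]*(.155+.0502-z);print(z,p.round(4),proj(s,p).round(1))
print('mouth',proj(s,[.6827,.0003,.224]))
E
```

```text
xyz [-0.005 -0.02   0.327] yaw 0.007 now grasp [0.6829 0.0013 0.2905] yaw 161.96 tiltz [ 1.1e-03 -2.0e-04 -1.0e+00] t 7.6 F [-0.6  0.9 -0.7] w 0.10423321775231173 59.96463239192963
0 [0.683  0.0013 0.2403] [417.9 205.5]
0.022 [0.683  0.0013 0.2623] [418.9 193.2]
0.03 [0.683  0.0013 0.2703] [419.3 188.7]
mouth [417.15903175 214.72256565]
```

View pics/hover.png

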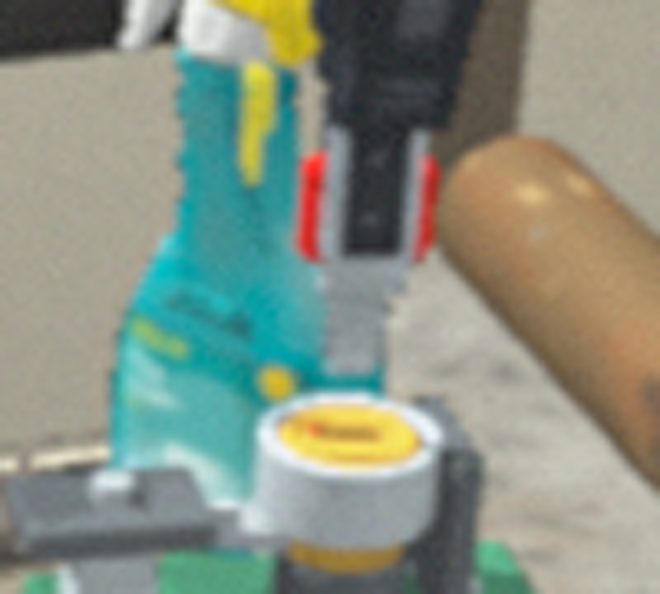

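The hover crop shows the key upright over the lock, tip at crop (354,372) and slot centre at (350,434). Both sit 0.7 px from their predictions in the same direction, so they're aligned. Lowering carefully.

send_rows([
  {"xyz": [0, -0.02, 0.1], "yaw": 0, "jaw": 0},
  {"xyz": [0, -0.02, 0.2], "yaw": 0, "jaw": 0},
  {"xyz": [0, -0.02, 0.26], "yaw": 0, "jaw": 0},
  {"xyz": [0, -0.02, 0.3], "yaw": 0, "jaw": 0},
  {"xyz": [0, -0.02, 0.34], "yaw": 0, "jaw": 0},
  {"xyz": [0, -0.02, 0.38], "yaw": 0, "jaw": 0},
  {"xyz": [0, -0.02, 0.42], "yaw": 0, "jaw": 0},
  {"xyz": [0, -0.02, 0.42], "yaw": 0, "jaw": 0},
])

```text
time: 8.4
eef_pos: [0.6827, -0.0003, 0.4233]
orientation: [0.157, 0.988, -0.0, -0.0]
force: [-0.0, 0.2, -0.1]
width: 0.105
gripper_force: 60.0
```

```bash
python3 - <<'E'
from h import *
plan([.6827,.0003,.2742-.0205],161.9)
E
```

```text
xyz [0.004 0.012 0.292] yaw 0.001 now grasp [ 6.826e-01 -3.000e-04  2.683e-01] yaw 161.91 tiltz [-5.e-04 -1.e-04 -1.e+00] t 8.4 F [-0.   0.2 -0.1] w 0.10542882566716538 59.97764468193054
```

send_rows([
  {"xyz": [0, 0.01, 0.05], "yaw": 0, "jaw": 0},
  {"xyz": [0, 0.01, 0.1], "yaw": 0, "jaw": 0},
  {"xyz": [0, 0.01, 0.15], "yaw": 0, "jaw": 0},
  {"xyz": [0, 0.01, 0.2], "yaw": 0, "jaw": 0},
  {"xyz": [0, 0.01, 0.24], "yaw": 0, "jaw": 0},
  {"xyz": [0, 0.01, 0.28], "yaw": 0, "jaw": 0},
  {"xyz": [0, 0.01, 0.31], "yaw": 0, "jaw": 0},
  {"xyz": [0, 0.01, 0.31], "yaw": 0, "jaw": 0},
  {"xyz": [0, 0.01, 0.31], "yaw": 0, "jaw": 0},
])

```text
time: 9.3
eef_pos: [0.6828, 0.0002, 0.4088]
orientation: [0.157, 0.988, -0.0, 0.0]
force: [-0.6, 0.3, 3.7]
width: 0.101
gripper_force: 60.5
```

```bash
python3 - <<'E'
from h import *
plan([.6827,.0003,.2742-.0205],161.9)
E
```

```text
xyz [0.003 0.001 0.002] yaw 0.001 now grasp [6.829e-01 2.000e-04 2.538e-01] yaw 161.91 tiltz [ 7.e-04 -2.e-04 -1.e+00] t 9.3 F [-0.6  0.3  3.7] w 0.10126807713014417 60.50968050956726
```

Key home: the depth matches and it bottoms with about 4 N. Turning clockwise.

send_rows([
  {"xyz": [0, 0, -0.01], "yaw": 0.4, "jaw": 0},
  {"xyz": [0, 0, -0.01], "yaw": 0.9, "jaw": 0},
  {"xyz": [0, 0, -0.01], "yaw": 1.4, "jaw": 0},
  {"xyz": [0, 0, -0.01], "yaw": 1.9, "jaw": 0},
  {"xyz": [0, 0, -0.01], "yaw": 2.4, "jaw": 0},
  {"xyz": [0, 0, -0.01], "yaw": 2.9, "jaw": 0},
  {"xyz": [0, 0, -0.01], "yaw": 3.4, "jaw": 0},
  {"xyz": [0, 0, -0.01], "yaw": 3.9, "jaw": 0},
  {"xyz": [0, 0, -0.01], "yaw": 4.4, "jaw": 0},
  {"xyz": [0, 0, -0.01], "yaw": 4.9, "jaw": 0},
  {"xyz": [0, 0, -0.01], "yaw": 5.4, "jaw": 0},
  {"xyz": [0, 0, -0.01], "yaw": 5.9, "jaw": 0},
  {"xyz": [0, 0, -0.01], "yaw": 6.4, "jaw": 0},
  {"xyz": [0, 0, -0.01], "yaw": 6.9, "jaw": 0},
  {"xyz": [0, 0, -0.01], "yaw": 7.3, "jaw": 0},
  {"xyz": [0, 0, -0.01], "yaw": 7.7, "jaw": 0},
  {"xyz": [0, 0, -0.01], "yaw": 8.0, "jaw": 0},
  {"xyz": [0, 0, -0.01], "yaw": 8.2, "jaw": 0},
  {"xyz": [0, 0, -0.01], "yaw": 8.2, "jaw": 0},
  {"xyz": [0, 0, -0.01], "yaw": 8.2, "jaw": 0},
])

```text
time: 11.3
eef_pos: [0.6832, 0.0003, 0.4089]
orientation: [0.667, 0.745, 0.001, 0.0]
force: [1.7, 1.5, 1.2]
width: 0.106
gripper_force: 60.2
```

```bash
python3 - <<'E'
from h import *
plan([.6827,.0003,.2742-.0205],161.9-68);print(np.round(observe()['wrist_torque'],2))
E
```

```text
xyz [ 0.    -0.01   0.004] yaw 0.307 now grasp [6.834e-01 4.000e-04 2.539e-01] yaw 96.36 tiltz [ 1.2e-03  4.0e-04 -1.0e+00] t 11.3 F [1.7 1.5 1.2] w 0.10615627236928063 60.217881202697754
[ 0.4  -0.43 -0.02]
```

send_rows([
  {"xyz": [0, 0, 0], "yaw": 0.15, "jaw": 0},
  {"xyz": [0, 0, 0], "yaw": 0.3, "jaw": 0},
  {"xyz": [0, 0, 0], "yaw": 0.45, "jaw": 0},
  {"xyz": [0, 0, 0], "yaw": 0.6, "jaw": 0},
  {"xyz": [0, 0, 0], "yaw": 0.75, "jaw": 0},
  {"xyz": [0, 0, 0], "yaw": 0.75, "jaw": 0},
  {"xyz": [0, 0, 0], "yaw": 0.75, "jaw": 0},
])

```text
time: 12.0
eef_pos: [0.6831, 0.0003, 0.4089]
orientation: [0.705, 0.709, 0.0, 0.0]
force: [4.7, 3.0, 1.8]
width: 0.106
gripper_force: 60.3
```

```bash
python3 - <<'E'
from h import *
plan([.6827,.0003,.2742-.0205],161.9-68);print(np.round(observe()['wrist_torque'],2))
E
```

```text
xyz [ 0.001 -0.008  0.003] yaw -0.447 now grasp [6.832e-01 3.000e-04 2.539e-01] yaw 90.32 tiltz [ 8.e-04  1.e-04 -1.e+00] t 12.0 F [4.7 3.  1.8] w 0.10641169055832007 60.296375155448914
[ 0.72 -0.95  0.02]
```

send_rows([
  {"xyz": [0, 0, 0], "yaw": 0.2, "jaw": 0},
  {"xyz": [0, 0, 0], "yaw": 0.4, "jaw": 0},
  {"xyz": [0, 0, 0], "yaw": 0.6, "jaw": 0},
  {"xyz": [0, 0, 0], "yaw": 0.8, "jaw": 0},
  {"xyz": [0, 0, 0], "yaw": 0.8, "jaw": 0},
  {"xyz": [0, 0, 0], "yaw": 0.8, "jaw": 0},
])

```text
time: 12.6
eef_pos: [0.6831, 0.0002, 0.4089]
orientation: [0.744, 0.669, 0.0, 0.0]
force: [4.1, 4.1, 2.2]
width: 0.101
gripper_force: 60.3
```

```bash
python3 - <<'E'
from h import *
plan([.6827,.0003,.2742-.0205],161.9-68);print(np.round(observe()['wrist_torque'],2))
E
```

```text
xyz [ 0.    -0.008  0.003] yaw -1.248 now grasp [6.832e-01 3.000e-04 2.539e-01] yaw 83.92 tiltz [ 9.e-04  2.e-04 -1.e+00] t 12.6 F [4.1 4.1 2.2] w 0.10132271849614272 60.255807638168335
[ 0.71 -0.94  0.03]
```

send_rows([
  {"xyz": [0, 0, 0], "yaw": 0.2, "jaw": 0},
  {"xyz": [0, 0, 0], "yaw": 0.4, "jaw": 0},
  {"xyz": [0, 0, 0], "yaw": 0.6, "jaw": 0},
  {"xyz": [0, 0, 0], "yaw": 0.6, "jaw": 0},
  {"xyz": [0, 0, 0], "yaw": 0.6, "jaw": 0},
])

```text
time: 13.1
eef_pos: [0.6831, 0.0002, 0.4089]
orientation: [0.771, 0.637, 0.0, 0.0]
force: [4.1, 2.4, 2.6]
width: 0.106
gripper_force: 60.4
```

```bash
python3 - <<'E'
from h import *
plan([.6827,.0003,.2742-.0205],161.9-68);print(np.round(observe()['wrist_torque'],2))
s=read_camera('side')
save('turn.png',cv2.resize(s['frame'][150:240,365:465],(660,594),interpolation=cv2.INTER_CUBIC))
E
```

```text
xyz [-0.001 -0.009  0.004] yaw -1.846 now grasp [6.833e-01 3.000e-04 2.539e-01] yaw 79.13 tiltz [ 0.001  0.    -1.   ] t 13.1 F [4.1 2.4 2.6] w 0.10592968993744149 60.367990136146545
[ 0.66 -0.97  0.18]
```

View pics/turn.png

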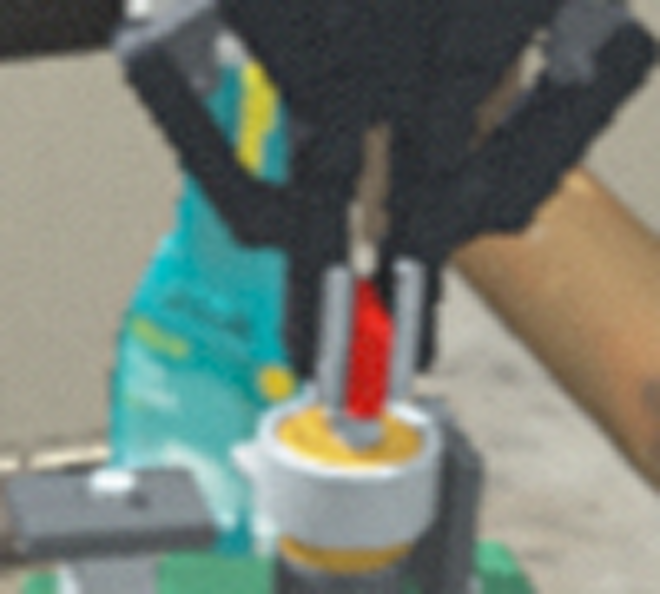

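The key sits fully in the lock at crop (365,420), and the tongue has swung clear of the ram collar, its nub now at (240,455). Torque is beginning to rise, so I press a little more to confirm the stop.

send_rows([
  {"xyz": [0, 0, 0], "yaw": 0.2, "jaw": 0},
  {"xyz": [0, 0, 0], "yaw": 0.4, "jaw": 0},
  {"xyz": [0, 0, 0], "yaw": 0.4, "jaw": 0},
  {"xyz": [0, 0, 0], "yaw": 0.4, "jaw": 0},
])

```text
time: 13.55
eef_pos: [0.6832, 0.0002, 0.4089]
orientation: [0.788, 0.615, 0.0, 0.0]
force: [4.1, 3.3, 2.3]
width: 0.104
gripper_force: 60.4
```

```bash
python3 - <<'E'
from h import *
plan([.6827,.0003,.2742-.0205],161.9-68);print(np.round(observe()['wrist_torque'],2))
E
```

```text
xyz [ 0.    -0.01   0.003] yaw -2.244 now grasp [6.833e-01 1.000e-04 2.539e-01] yaw 75.95 tiltz [ 1.e-03 -3.e-04 -1.e+00] t 13.55 F [4.1 3.3 2.3] w 0.1041578003061731 60.42927324771881
[ 0.52 -1.01  0.32]
```

Torque keeps rising with the turn (0.18 to 0.32 N m), so it's at the stop. Opening and rising.

send_rows([
  {"xyz": [0, 0, 0], "yaw": 0, "jaw": 15},
  {"xyz": [0, 0, 0], "yaw": 0, "jaw": 30},
  {"xyz": [0, 0, 0], "yaw": 0, "jaw": 40},
  {"xyz": [0, 0, 0], "yaw": 0, "jaw": 40},
  {"xyz": [0, 0, 0], "yaw": 0, "jaw": 40},
  {"xyz": [0, 0, -0.2], "yaw": 0, "jaw": 40},
  {"xyz": [0, 0, -0.5], "yaw": 0, "jaw": 40},
  {"xyz": [0, 0, -0.9], "yaw": 0, "jaw": 40},
  {"xyz": [0, 0, -1.3], "yaw": 0, "jaw": 40},
  {"xyz": [0, 0, -1.7], "yaw": 0, "jaw": 40},
  {"xyz": [0, 0, -1.7], "yaw": 0, "jaw": 40},
  {"xyz": [0, 0, -1.7], "yaw": 0, "jaw": 40},
])

```text
time: 14.75
eef_pos: [0.683, 0.0001, 0.494]
orientation: [0.789, 0.615, 0.0, 0.001]
force: [-1.2, -1.0, -0.5]
width: 0.47
gripper_force: 0.0
```

```bash
python3 - <<'E'
from h import *
s=read_camera('side');save('after.png',cv2.resize(s['frame'][180:300,295:455],(800,600),interpolation=cv2.INTER_CUBIC))
psi=np.radians(-8.6);Rz=R.from_euler('z',psi).as_matrix();O=np.array([.683,.0003,0])-Rz@[.03,0,0]
g=lambda sw:O+Rz@[-.165*np.cos(.6-sw),-.045,.145+.165*np.sin(.6-sw)]
for sw in(0,.1,.2,.3,.4,.5,.6,.7):print(sw,(g(sw)*1000).round(1))
print('proj handle',proj(s,g(0)))
G=g(0);plan([G[0],G[1],.34],171.4)
E
```

```text
0 [512.  -19.3 238.2]
0.1 [503.4 -18.1 224.1]
0.2 [496.3 -17.  209.3]
0.3 [490.8 -16.1 193.8]
0.4 [486.7 -15.5 177.8]
0.5 [484.3 -15.2 161.5]
0.6 [483.5 -15.  145. ]
0.7 [484.3 -15.2 128.5]
proj handle [319.88337573 226.95550034]
xyz [-1.211 -3.222 -0.038] yaw -11.937 now grasp [6.829e-01 1.000e-04 3.380e-01] yaw 75.91 tiltz [-5.e-04 -1.e-04 -1.e+00] t 14.8 F [ 0.4 -0.4 -0.4] w 0.4670898214553585 0.0
```

View pics/after.png

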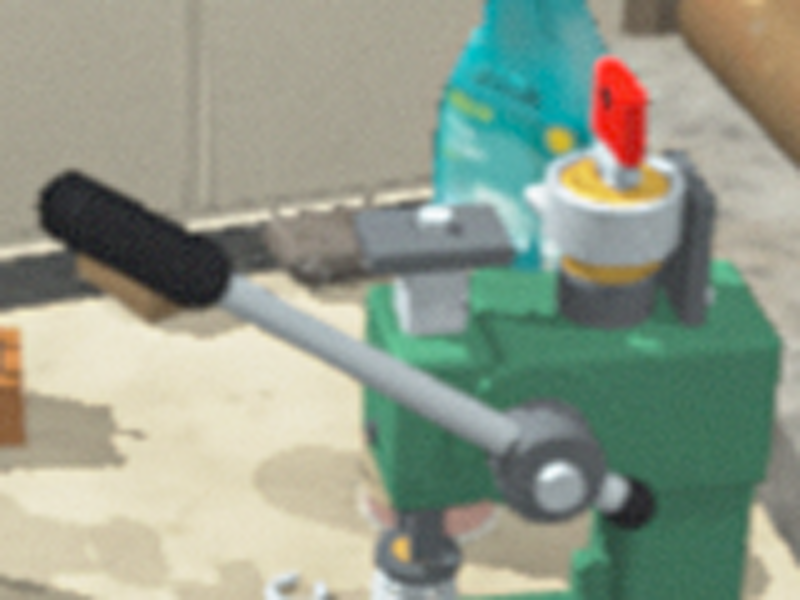

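The key stands fully in the lock with the tongue clear. The handle centre, at about full-image (322,227.5), agrees with the predicted (320,227). Moving over the handle.

send_rows([
  {"xyz": [-0.09, -0.24, 0], "yaw": -0.9, "jaw": 60},
  {"xyz": [-0.18, -0.48, 0], "yaw": -1.8, "jaw": 60},
  {"xyz": [-0.27, -0.72, 0], "yaw": -2.7, "jaw": 60},
  {"xyz": [-0.36, -0.96, 0], "yaw": -3.6, "jaw": 60},
  {"xyz": [-0.45, -1.2, 0], "yaw": -4.5, "jaw": 60},
  {"xyz": [-0.54, -1.44, 0], "yaw": -5.4, "jaw": 60},
  {"xyz": [-0.63, -1.68, 0], "yaw": -6.3, "jaw": 60},
  {"xyz": [-0.72, -1.92, 0], "yaw": -7.2, "jaw": 60},
  {"xyz": [-0.81, -2.16, 0], "yaw": -8.1, "jaw": 60},
  {"xyz": [-0.9, -2.4, 0], "yaw": -9.0, "jaw": 60},
  {"xyz": [-1.0, -2.65, 0], "yaw": -9.9, "jaw": 60},
  {"xyz": [-1.1, -2.9, 0], "yaw": -10.8, "jaw": 60},
  {"xyz": [-1.2, -3.2, 0], "yaw": -11.6, "jaw": 60},
  {"xyz": [-1.2, -3.2, 0], "yaw": -11.94, "jaw": 60},
  {"xyz": [-1.2, -3.2, 0], "yaw": -11.94, "jaw": 60},
  {"xyz": [-1.2, -3.2, 0], "yaw": -11.94, "jaw": 60},
])

```text
time: 16.4
eef_pos: [0.513, -0.0191, 0.4928]
orientation: [0.075, 0.997, 0.0, -0.001]
force: [-0.2, -0.3, -0.2]
width: 0.701
gripper_force: 0.0
```

```bash
python3 - <<'E'
from h import *
plan([.513,-.0195,.238],171.4)
E
```

```text
xyz [-0.004 -0.008  1.996] yaw -0.006 now grasp [ 0.5128 -0.019   0.3378] yaw 171.35 tiltz [-1.3e-03  2.0e-04 -1.0e+00] t 16.4 F [-0.2 -0.3 -0.2] w 0.7010218579899845 0.0
```

send_rows([
  {"xyz": [0, 0, 0.3], "yaw": 0, "jaw": 60},
  {"xyz": [0, 0, 0.6], "yaw": 0, "jaw": 60},
  {"xyz": [0, 0, 0.9], "yaw": 0, "jaw": 60},
  {"xyz": [0, 0, 1.2], "yaw": 0, "jaw": 60},
  {"xyz": [0, 0, 1.5], "yaw": 0, "jaw": 60},
  {"xyz": [0, 0, 1.8], "yaw": 0, "jaw": 60},
  {"xyz": [0, 0, 1.98], "yaw": 0, "jaw": 60},
  {"xyz": [0, 0, 1.98], "yaw": 0, "jaw": 60},
  {"xyz": [0, 0, 1.98], "yaw": 0, "jaw": 40},
  {"xyz": [0, 0, 1.98], "yaw": 0, "jaw": 25},
  {"xyz": [0, 0, 1.98], "yaw": 0, "jaw": 10},
  {"xyz": [0, 0, 1.98], "yaw": 0, "jaw": 10},
  {"xyz": [0, 0, 1.98], "yaw": 0, "jaw": 10},
  {"xyz": [0, 0, 1.98], "yaw": 0, "jaw": 10},
])

```text
time: 17.8
eef_pos: [0.5131, -0.0196, 0.3953]
orientation: [0.075, 0.997, -0.001, 0.0]
force: [-1.9, -5.3, 3.1]
width: 0.25
gripper_force: 58.6
```

```bash
python3 - <<'E'
from h import *
psi=np.radians(-8.6);Rz=R.from_euler('z',psi).as_matrix();s=observe();M=R.from_quat(s['orientation']).as_matrix()
plan([.513,-.0195,.238],171.4)
for sw in np.arange(0,.71,.1):
    d=Rz@[-.165*(np.cos(.6-sw)-np.cos(.6)),0,.165*(np.sin(.6-sw)-np.sin(.6))];print(sw.round(2),(M.T@d/.05).round(3))
E
```

```text
xyz [0.002 0.001 0.046] yaw -0.001 now grasp [ 0.5132 -0.0198  0.2403] yaw 171.39 tiltz [ 7.0e-04 -1.7e-03 -1.0e+00] t 17.8 F [-1.9 -5.3  3.1] w 0.24962145391446047 58.62048268318176
0.0 [0. 0. 0.]
0.1 [0.173 0.    0.281]
0.2 [0.316 0.001 0.578]
0.3 [0.43  0.001 0.888]
0.4 [0.512 0.002 1.207]
0.5 [0.561 0.002 1.533]
0.6 [0.578 0.003 1.863]
0.7 [0.562 0.003 2.192]
```

send_rows([
  {"xyz": [0.09, 0, 0.14], "yaw": 0, "jaw": 10},
  {"xyz": [0.17, 0, 0.28], "yaw": 0, "jaw": 10},
  {"xyz": [0.25, 0, 0.43], "yaw": 0, "jaw": 10},
  {"xyz": [0.32, 0, 0.58], "yaw": 0, "jaw": 10},
  {"xyz": [0.38, 0, 0.73], "yaw": 0, "jaw": 10},
  {"xyz": [0.43, 0, 0.89], "yaw": 0, "jaw": 10},
  {"xyz": [0.47, 0, 1.05], "yaw": 0, "jaw": 10},
  {"xyz": [0.51, 0, 1.21], "yaw": 0, "jaw": 10},
  {"xyz": [0.54, 0, 1.37], "yaw": 0, "jaw": 10},
  {"xyz": [0.56, 0, 1.53], "yaw": 0, "jaw": 10},
  {"xyz": [0.57, 0, 1.7], "yaw": 0, "jaw": 10},
  {"xyz": [0.58, 0, 1.86], "yaw": 0, "jaw": 10},
  {"xyz": [0.58, 0, 1.86], "yaw": 0, "jaw": 10},
  {"xyz": [0.58, 0, 1.86], "yaw": 0, "jaw": 10},
])

```text
time: 19.2
eef_pos: [0.4842, -0.0153, 0.3026]
orientation: [0.075, 0.997, -0.001, 0.0]
force: [-5.4, -5.0, 9.2]
width: 0.248
gripper_force: 59.1
```

```bash
python3 - <<'E'
from h import *
plan([.4845,-.0155,.1285],171.4)
s=read_camera('side');save('down.png',cv2.resize(s['frame'][180:330,280:480],(800,600),interpolation=cv2.INTER_CUBIC))
E
```

```text
xyz [-0.007 -0.003  0.382] yaw -0.001 now grasp [ 0.4842 -0.0156  0.1476] yaw 171.4 tiltz [ 2.0e-04 -2.2e-03 -1.0e+00] t 19.2 F [-5.4 -5.   9.2] w 0.24820745382942414 59.12193238735199
```

View pics/down.png

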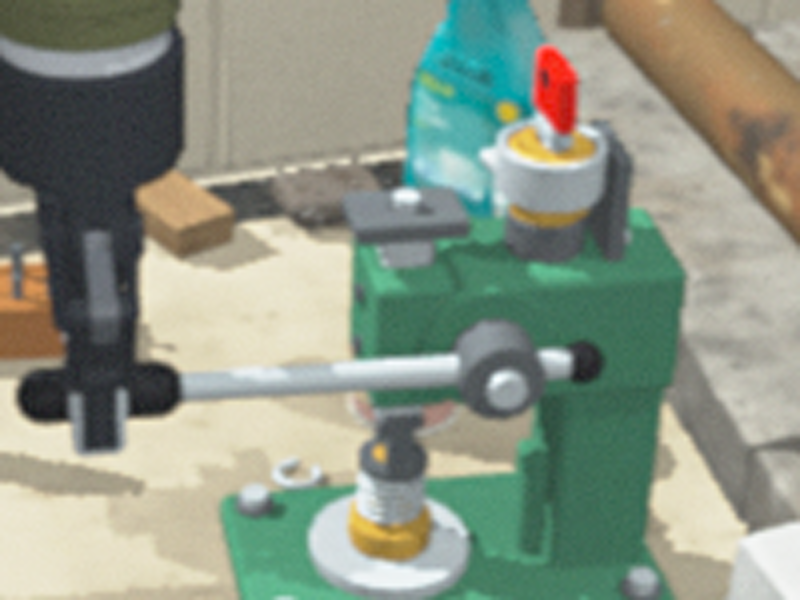

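The lever is down to nearly level, with the fingers on the handle at crop (100,395), the key still in the lock, and the ram on the retainer. One last increment of about 17 mm.

send_rows([
  {"xyz": [0, 0, 0.12], "yaw": 0, "jaw": 10},
  {"xyz": [-0.01, 0, 0.24], "yaw": 0, "jaw": 10},
  {"xyz": [-0.02, 0, 0.34], "yaw": 0, "jaw": 10},
  {"xyz": [-0.02, 0, 0.34], "yaw": 0, "jaw": 10},
  {"xyz": [-0.02, 0, 0.34], "yaw": 0, "jaw": 10},
  {"xyz": [-0.02, 0, 0.34], "yaw": 0, "jaw": 10},
])

```text
time: 19.85
eef_pos: [0.485, -0.0154, 0.2857]
orientation: [0.075, 0.997, -0.001, -0.0]
force: [-6.5, -4.2, 9.1]
width: 0.248
gripper_force: 60.1
```

```bash
python3 - <<'E'
from h import *
plan([.4845,-.0155,.1285],171.4)
s=read_camera('side');f=s['frame'];h=cv2.cvtColor(f,cv2.COLOR_RGB2HSV).astype(int)
psi=np.radians(-8.6);Rz=R.from_euler('z',psi).as_matrix();O=np.array([.683,.0003,0])-Rz@[.03,0,0]
P=lambda r,sw:proj(s,O+Rz@[-r*np.cos(.6-sw),-.045,.145+r*np.sin(.6-sw)])
# bar of the lever: bright grey vertical span at columns between handle and hub
for r in(.06,.08,.10,.115):
    u,v=P(r,.7);c=int(round(u));col=slice(int(v)-14,int(v)+14)
    m=(h[col,c,1]<45)&(h[col,c,2]>100);ys=np.where(m)[0]+col.start
    e=[P(r,x)[1] for x in(.6,.7,.8)];print(r,c,'bar rows',ys.tolist(),'expected centre at sw .6 .7 .8',np.round(e,1))
print('hub',P(0,.7))
# dark retainer washer, predicted row at travel 8,10,12
A=O+Rz@[-.03,0,0]
print('washer px',[proj(s,A+[0,0,.080-x]).round(1).tolist() for x in(0,.008,.010,.012)])
save('fin.png',cv2.resize(f[180:330,280:480],(800,600),interpolation=cv2.INTER_CUBIC))
E
```

```text
xyz [ 0.01  -0.003  0.044] yaw -0.001 now grasp [ 0.485  -0.0157  0.1307] yaw 171.39 tiltz [-3.0e-04 -2.2e-03 -1.0e+00] t 19.85 F [-6.5 -4.2  9.1] w 0.24835921377710152 60.07006824016571
0.06 367 bar rows [264, 265, 272, 273, 274, 275, 276, 277, 278, 279, 280, 281, 282, 283, 288] expected centre at sw .6 .7 .8 [274.  277.1 280. ]
0.08 355 bar rows [264, 265, 266, 267, 268, 274, 275, 276, 277, 278, 279, 280, 281, 282, 285, 286, 287, 288, 289, 291] expected centre at sw .6 .7 .8 [274.9 279.  282.9]
0.1 343 bar rows [266, 267, 268, 269, 270, 271, 272, 273, 274, 276, 277, 278, 279, 280, 281, 282, 283, 284, 285, 286, 287, 288, 289, 290, 291] expected centre at sw .6 .7 .8 [275.9 280.9 285.8]
0.115 334 bar rows [268, 269, 270, 271, 272, 273, 274, 275, 276, 277, 278, 279, 280, 281, 282, 283, 284, 285, 287, 288, 289, 290, 291, 292, 293, 294, 295] expected centre at sw .6 .7 .8 [276.6 282.4 288. ]
hub [403.19018474 271.28690721]
washer px [[377.7, 289.3], [377.6, 293.0], [377.5, 293.9], [377.5, 294.9]]
```

View pics/fin.png

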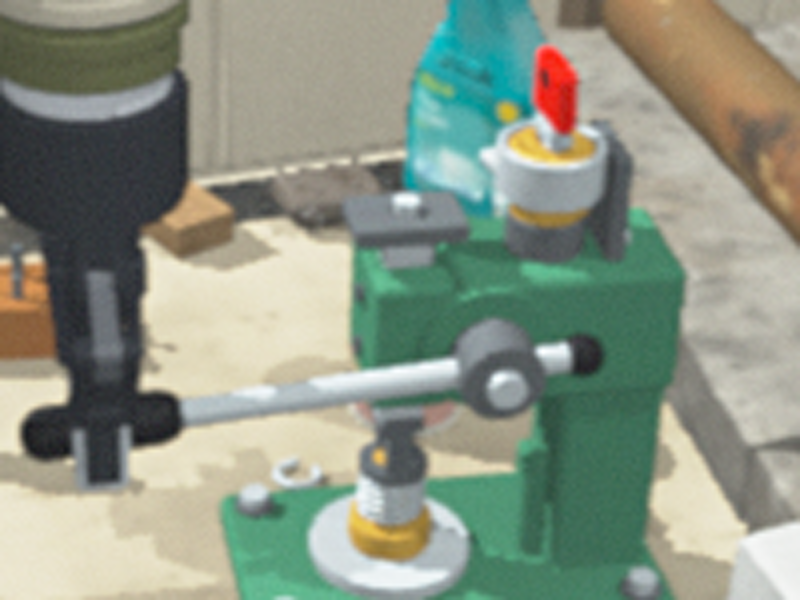

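Final view: handle pinched at crop (100,430), bar at (250,403), hub at (500,365). That gives about 0.68–0.70 rad of swing, and the finger height of 0.131 m gives about 9.7–10 mm of retainer travel. The key is still in the lock and the clip is undisturbed.

```bash
python3 -c "
from workcell import finish_job
print(finish_job())"
```

```text
the job is handed in; nothing more can be done
None
```

I handed the job in with the key left fully in the lock and turned to its stop, and the fingers holding the lever down at about 10 mm of retainer travel (estimated from finger height and the lever angle in the side view).

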